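Index a wallet stamping turret and stamp

ROBOT

A 6-joint arm with a two-finger parallel gripper is mounted at the origin on the work surface. World frame = base frame: x ahead of the robot, y to its left, z up, the work surface at z = 0. Lengths are in m, angles in degrees, forces in N, time in s.
With the tool pointing down it reaches from about 0.3 to 0.75 m from the base axis. Payload 8.5 kg.
Tool frame: the origin (TCP) lies midway between the tips of the shut fingers; the grasp point (between the pads) lies grasp_offset behind it (grasp_offset is the distance from the TCP to the grasp point, in m); z points along the fingers, y is the line along which they close (so a half turn about z gives the same grasp; the last joint's range is limited). The gripper opens to 85 mm and grips with 20 to 120 N. Pads are 22 mm wide; open, the fingers measure 114 mm over their backs; the gripper's body (76 mm by 85 mm) begins 54 mm behind the grasp point. The pads swing forward as they close: fully open they stand 13 mm farther back than shut.
Start: joints at [-12.336, 21.807, 74.336, -0, 83.858, -12.336], TCP at [0.55, 0, 0.231] pointing down, gripper open.
Joint ranges: [-178.18, 178.18], [-50.72, 133.34], [12.68, 142.11], [-81.47, 261.47], [9.98, 163.14], [-165.26, 165.26]. Speed limits (degrees/s): [136.94, 136.94, 180, 180, 180, 180].

INTERFACE

Orientations are given as a 3x3 rotation matrix whose columns are the frame's x, y, z axes.
In Python, from rig import observe, get_image, camera_params, close_job, grasp_offset gives the robot as it stands.
- The arm moves only by the shell command python3 -m handwheel 'ROWS' [OPENING] [FORCE]. ROWS is JSON, a list of rows, each a list of 2 entries, a list of its own where there are three numbers: the shift along the tool's x, y, z as a fraction of full scale, then the turn, a rotation vector about the tool's x, y, z as a fraction of full scale. In form: [[[dx, dy, dz], [ax, ay, az]], ...]. A call has 1 to 10 rows; each row is the pose to reach, as a shift and turn from the pose commanded when the call began, along the tool's axes at that moment, turning the shorter way round; what a row does not reach only later rows make up. Full scale, the value 1, is 0.5 m for a shift and pi rad for a turn. A row lasts 1/10 s, in which the tool goes at most 50 mm and 8.59 degrees, less where a joint would pass 70% of its speed; a pose out of reach is approached as far as the arm can. A call with a number of a shift or a turn outside -1 to 1 is refused whole. A call with a gripper value outside its range is refused whole. OPENING is the opening, from 0 (shut) to 1 (fully open), set as the call begins (- or left out, the last holds). The fingers move at their own pace and stop on an object; FORCE is the grip in N (left out, the last holds). Time passes only in rows, so rows that repeat a pose let the fingers close. It gives the time, the measured TCP pose, the force, the opening and the grip force at its end, in the units of the state.
- observe(): the state, without advancing time (a new reading comes with each control period).
- get_image(name): name is "scene" or "side" or "wrist"; returns (picture, depth): 480x640x3 uint8, red, green, blue; 480x640 float32, m along the optical axis (not along the pixel's ray), 0 where there is no reading.
- camera_params(name): a dict with "K" (3x3 intrinsics, pixels), "R" (3x3) and "t" (3): a world point X has camera coordinates R X + t. Camera axes: x right, y down, z forward; pixel columns grow to the right and rows downward; lengths in m; the calibration is good to about 2 mm. The wrist camera is an equidistant fisheye: a pixel r from the principal point sees the ray r / f radians off the axis. A picture is of the moment at which its call begins: read the wrist's pose just before it. camera_params takes no time and is no camera call; for the wrist camera it gives the pose at the moment of the call.
- close_job(): hands the job in; it is judged then, once.
The state is a dict: "time_s": time; "q": joint angles; "qvel": joint speeds; "joint_efforts": joint torques, N m; "position": TCP position; "tool_rot": TCP orientation; "ft_force": force on the tool from outside, world axes, zero at the start; "wrist_torque": the same for the moment, N m; "grip_width": finger opening in m; "gripper_force": force on a finger pad.
Only numpy, scipy, OpenCV 4.12 (cv2) and the standard library are available. Lean on these libraries where they do the work, as an engineer would, in place of code of your own. Each camera call takes 0.05 s, during which the arm holds its last target. There are 200 camera calls.

TASK

Stamp the brown wallet lying in the pocket of the stamping stand with the red die. With a fingertip push the turret round by one of its arms until the red die is centred over the pale disc on the wallet; pause there for a moment, then press the red button down firmly so that the die bears on the wallet for about half a second, let it spring back up and back away, leaving the turret there. Press no other die, stamp nowhere else, do not lift or move the wallet, and leave everything else on the table where it is.

Things in the scene. Friction and masses are not known exactly. Their poses are not given: they have to be found in the camera images.
- press: the stamping stand, fixed to the table: dark steel base, upright post, and on its -x side a shallow pocket that holds the wallet. Origin: on the table, under the post's axis, which is the turret's axis. Its z is up; the pocket's centre lies 115 mm from the origin along its own -x. Pocket: floor 6 mm and walls 15 mm above the table, outside 118 mm (x) by 138 mm (y).
- turret (a joint): angle of the grey turret about the post, rad; turns endlessly either way, no stops. 0 (or any whole turn): red die over the pocket; grows counter-clockwise seen from above. Friction of about 0.25 N m holds it where it is left (it does not coast).
- turret_hub (a point): top of the turret's hub cap, on the axis, 124 mm above the table. Hub 52 mm across. Three level arms 120 degrees apart: bars 14 mm wide, 89 to 111 mm above the table, from the hub to a round collar (34 mm across, 87 to 113 mm high) centred 115 mm from the axis, which carries a die. Between the arms there is only air above the base.
- die_red: The red die: brass face 26 mm across on an upright stem with a red mushroom button on top. Origin: centre of the underside of the face (32 mm above the table when up), 115 mm from the turret axis. Slides straight down, springs back up. The button takes 0.7 N to start, 2 N to bring the face down 12 mm on to the wallet; 5 to 10 N in all is firm enough.
- die_blue: The blue die: brass face 26 mm across on an upright stem with a blue mushroom button on top. Origin: centre of the underside of the face (32 mm above the table when up), 115 mm from the turret axis. Slides straight down, springs back up. Its arm is 120 degrees counter-clockwise (from above) of the red one.
- die_yellow: The yellow die: brass face 26 mm across on an upright stem with a yellow mushroom button on top. Origin: centre of the underside of the face (32 mm above the table when up), 115 mm from the turret axis. Slides straight down, springs back up. Its arm is 120 degrees clockwise (from above) of the red one.
- red_top (a point): centre of the top of the red die's button: flat, 36 mm across, 143 mm above the table when up, straight above the die's face. The buttons of the other dies are alike.
- wallet: the dark brown folded wallet in the pocket, 90 x 110 x 14 mm, loose with about 4 mm of play. Origin: centre of its underside, z up.
- wallet_mark (a point): centre of the pale disc, 30 mm across, in the middle of the wallet's upper face, 20 mm above the table.
- spare_wallet: bystander: black folded wallet lying on the table, 90 x 110 x 14 mm; origin under its centre.
- black_spool: bystander: black thread spool standing, 42 mm across, 50 mm tall; origin under its centre.
- tan_spool: bystander: tan thread spool standing, 42 mm across, 50 mm tall; origin under its centre.
- snap_jar: bystander: clear jar with a steel lid, 60 mm across, 55 mm tall; origin under its centre.
- glue_bottle: bystander: white glue bottle with a red cap, 48 mm across, 120 mm tall; origin under its centre.
- dye_brush: bystander: brush lying on the table, 170 mm long; origin under its middle.
There are look-alikes about, which are no part of the job. What is shaped like the wallet but blue or orange is not meant.

How it is judged:
By the outcome, as a careful person would: the job done as asked, in the order asked, and still so for the second after the job is handed in, with the robot touching nothing.
It also fails if it takes over 64 s, if anything falls off the work surface, if the arm or the gripper's body presses on something with over 40 N, if the wrist force passes 120 N, or if a joint passes its speed limit or range.

## Working session

There is one attempt and no reset: what is moved stays moved. The work goes in short steps, Python scripts to look and compute and a shell command to move; the robot and the scene stay as the last step left them, time stands still between calls to the robot, and variables do not carry over. Pictures are saved under pics/ and viewed, at most 10 in all, crops included, and the job is handed in when it is done.

```bash
mkdir -p pics; ls
cat > h.py <<'E'
import numpy as np, cv2
from rig import *
def grab(n):
    p=camera_params(n); im,d=get_image(n); return im,d,p
def ray(p,uv):
    K=np.array(p["K"]);R=np.array(p["R"]);t=np.array(p["t"])
    d=R.T@np.linalg.inv(K)@np.array([uv[0],uv[1],1.]); return -R.T@t,d
def onz(p,uv,z):
    c,d=ray(p,uv); return c+d*(z-c[2])/d[2]
E
python3 - <<'E'
from h import *
for n in("scene","side"):
    im,d,p=grab(n); cv2.imwrite(f"pics/{n}0.png",im[...,::-1]); np.savez(f"{n}0.npz",im=im,d=d,**{k:np.array(p[k]) for k in"KRt"})
    print(n,p)
s=observe();print(s["position"],s["tool_rot"],s["time_s"],grasp_offset)
E
```

```text
pics
scene {'K': array([[535.07299422,   0.        , 324.3626093 ],
       [  0.        , 535.07299422, 229.25723168],
       [  0.        ,   0.        ,   1.        ]]), 'R': array([[-0.56426397,  0.82559016, -0.00265548],
       [ 0.68545323,  0.4666873 , -0.55888893],
       [-0.46017393, -0.31718109, -0.82923827]]), 't': array([ 0.24833814, -0.31238856,  1.47636634])}
side {'K': array([[447.95449685,   0.        , 316.02300907],
       [  0.        , 447.95449685, 238.64709101],
       [  0.        ,   0.        ,   1.        ]]), 'R': array([[-0.84988708, -0.52696044,  0.00215645],
       [-0.27816219,  0.4451396 , -0.85116187],
       [ 0.44756872, -0.72399132, -0.52489886]]), 't': array([0.48571419, 0.21962648, 0.90687906])}
[5.49723449e-01 3.41517106e-05 2.30774002e-01] [[ 4.83327175e-05  9.99999140e-01 -1.31035866e-03]
 [ 9.99999969e-01 -4.80133564e-05  2.43750720e-04]
 [ 2.43687596e-04 -1.31037040e-03 -9.99999112e-01]] 0.1 0.0187
```

View pics/scene0.png

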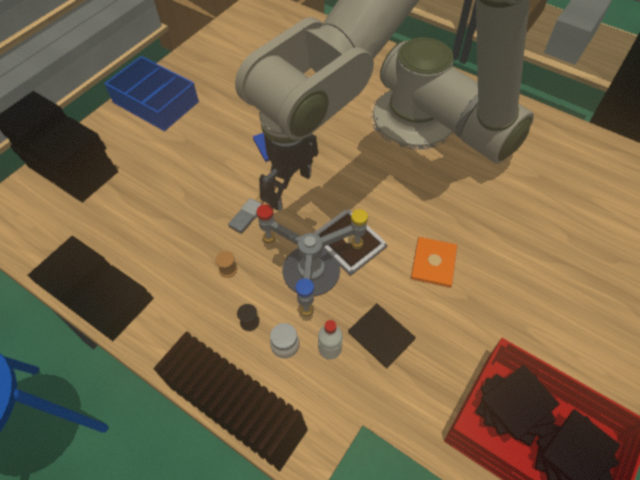

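View pics/side0.png

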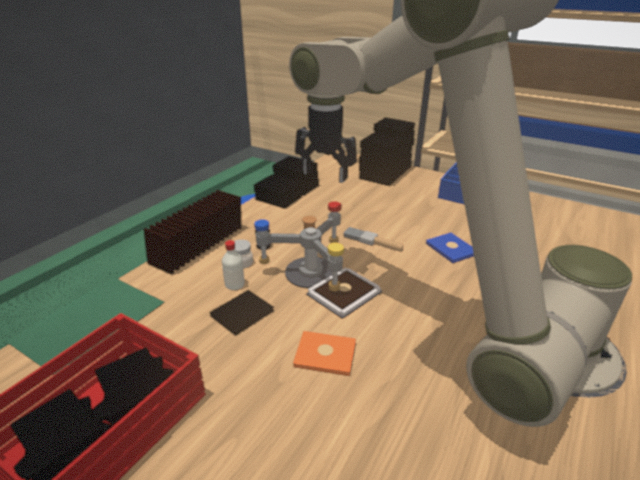

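The scene picture shows the red button at (265,212), yellow (360,215), blue (305,287), the hub (310,243) and the wallet near (355,240), partly hidden by the yellow die. The side picture shows red (335,206), yellow (336,248), blue (262,226) and the pale disc near (343,288).

```bash
cat >> h.py <<'E'
def tri(a,b):
    # midpoint of two rays, and gap
    (c1,d1),(c2,d2)=a,b; d1=d1/np.linalg.norm(d1);d2=d2/np.linalg.norm(d2)
    s=np.linalg.lstsq(np.c_[d1,-d2],c2-c1,rcond=None)[0]; x,y=c1+s[0]*d1,c2+s[1]*d2
    return (x+y)/2,np.linalg.norm(x-y)
HUE={"red":[(0,8),(172,180)],"yellow":[(22,32)],"blue":[(105,125)]}
def blob(im,col,near,r=22,smin=130):
    h=cv2.cvtColor(np.ascontiguousarray(im),cv2.COLOR_RGB2HSV)
    m=np.zeros(h.shape[:2],np.uint8)
    for a,b in HUE[col]: m|=((h[...,0]>=a)&(h[...,0]<=b)&(h[...,1]>smin)&(h[...,2]>60)).astype(np.uint8)
    w=np.zeros_like(m);cv2.circle(w,tuple(map(int,near)),r,1,-1);m&=w
    n,l,s,c=cv2.connectedComponentsWithStats(m); k=1+np.argmax(s[1:,4]); return c[k],s[k],(l==k)
E
python3 - <<'E'
from h import *
P={n:dict(np.load(f"{n}0.npz")) for n in("scene","side")}
g={"red":((265,212),(335,206)),"yellow":((360,215),(336,248)),"blue":((305,287),(262,226))}
for c,(a,b) in g.items():
    ca,sa,_=blob(P["scene"]["im"],c,a,14);cb,sb,_=blob(P["side"]["im"],c,b,14)
    x,e=tri(ray(P["scene"],ca),ray(P["side"],cb))
    print(c,ca,sa,cb,sb,x.round(4),round(e,4),onz(P["scene"],ca,.139).round(4),onz(P["side"],cb,.139).round(4))
print("hub",onz(P["scene"],(310,241),.124),onz(P["side"],(312,233),.124))
a=cv2.resize(P["scene"]["im"][180:330,220:420],None,fx=4,fy=4,interpolation=3)
b=cv2.resize(P["side"]["im"][190:330,240:400],None,fx=4,fy=4,interpolation=3)
cv2.imwrite("pics/c1.png",a[...,::-1]);cv2.imwrite("pics/c2.png",b[...,::-1])
E
```

```text
red [264.59512195 211.70731707] [257 204  16  16 205] [334.11111111 205.77777778] [328 201  13  10 108] [ 0.5608 -0.0695  0.1365] 0.0004 [ 0.5619 -0.0684  0.139 ] [ 0.5585 -0.0651  0.139 ]
yellow [358.8963964  216.74324324] [351 209  17  17 222] [335.33333333 248.31111111] [328 243  16  12 135] [0.4598 0.1014 0.1364] 0.0002 [0.4614 0.1022 0.139 ] [0.4578 0.1051 0.139 ]
blue [304.26190476 286.38095238] [296 279  17  16 210] [261.35483871 224.66666667] [256 221  12   9  93] [0.6583 0.1032 0.1364] 0.0023 [0.6586 0.1031 0.139 ] [0.6553 0.1083 0.139 ]
hub [0.56027343 0.04673343 0.124     ] [0.54787369 0.05644825 0.124     ]
```

View pics/c1.png

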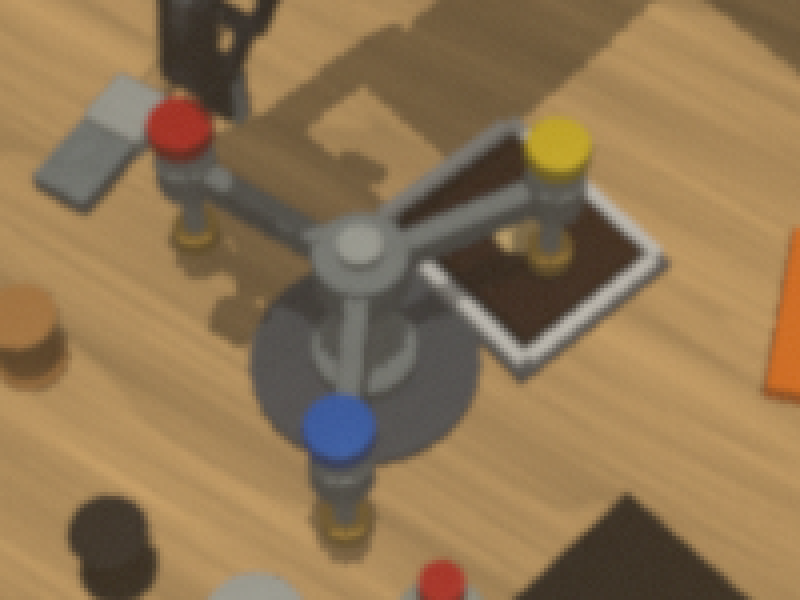

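View pics/c2.png

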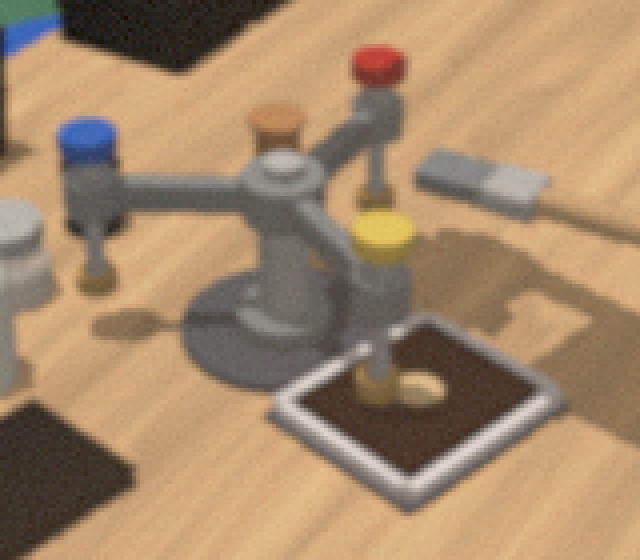

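The crops show the hub top at scene (309.5,241)/side (311,231). Yellow partly hides the pale disc, at scene ~(348,240) and side ~(344.5,287). The pocket corners are clear too.

Run:
```python
from h import *
P={n:dict(np.load(f"{n}0.npz")) for n in("scene","side")}
T=np.array([.5596,.0450])
# disc mask: pale; print extents, ellipse by visible hull
for n,c,near in(("scene",(348,240),9),("side",(346,287),10)):
    h=cv2.cvtColor(P[n]["im"],cv2.COLOR_RGB2HSV).astype(int)
    m=((h[...,2]>120)).astype(np.uint8);w=np.zeros_like(m);cv2.circle(w,c,near,1,-1);m&=w
    q=np.argwhere(m)[:,::-1];print(n,len(q),q.min(0),q.max(0),q.mean(0))
    pts=[onz(P[n],x,.02)[:2] for x in q.astype(float)]
    print(cv2.minEnclosingCircle(np.float32(pts)*1000))
def f(n,s,o,uv): return [uv[0]/4+o[0],uv[1]/4+o[1]]
# outer top corners of pocket walls
sc=[(516,120),(663,258),(521,365)]; sd=[(427,315),(563,398),(410,500),(275,405)]
for n,o,L in(("scene",(220,180),sc),("side",(240,190),sd)):
    X=[onz(P[n],f(n,4,o,uv),.015)[:2] for uv in L];print(n,np.round(X,4))
    for a,b in zip(X,X[1:]):print(np.linalg.norm(b-a),np.degrees(np.arctan2(*(b-a)[::-1])))
    if len(X)==4:X.insert(0,0);X=X[1:];C=np.mean(X,0)
    else:C=(X[0]+X[2])/2
    print("C",C,np.degrees(np.arctan2(*(C-T)[::-1])),np.linalg.norm(C-T))
for uv in((309.5,241),):print(onz(P["scene"],uv,.124))
print(onz(P["side"],(311,231),.124))
```

```text
scene 47 [344 236] [356 245] [348.42553191 239.25531915]
((455.61566162109375, 81.64827728271484), 15.791053771972656)
side 96 [337 282] [351 290] [343.96875    286.29166667]
((450.472412109375, 72.40968322753906), 18.803857803344727)
scene [[0.3801 0.0304]
 [0.4148 0.1529]
 [0.5195 0.1238]]
0.12731422069067794 74.2027515090417
0.10867149813860537 -15.552083474335532
C [0.44978137 0.07707519] 163.7182773786584 0.11440694172978709
side [[0.4799 0.003 ]
 [0.3733 0.0342]
 [0.4059 0.1588]
 [0.5118 0.1282]]
0.11108036083472239 163.7266746754259
0.12880610399971662 75.32818370189445
0.11018965905848113 -16.087947802948882
C [0.44275633 0.08103938] 162.85808988920215 0.12227542333384153
[0.56085252 0.04588305 0.124     ]
[0.55475055 0.04995447 0.124     ]
```

```bash
python3 -m handwheel '[[[-0.02,0.05,0],[0,0,0]],[[-0.04,0.1,0],[0,0,0]],[[-0.04,0.1,0],[0,0,0]],[[-0.04,0.1,0.05],[0,0,0]],[[-0.04,0.1,0.1],[0,0,0]],[[-0.04,0.1,0.15],[0,0,0]],[[-0.04,0.1,0.2],[0,0,0]],[[-0.04,0.1,0.25],[0,0,0]],[[-0.04,0.1,0.272],[0,0,0]],[[-0.04,0.1,0.272],[0,0,0]]]' 0 40
cat > plan.py <<'E'
import sys; from h import *
# arc rows: finger centre at radius r, tool angle phi (deg); fixed T
T=np.array([.5596,.0450]); s=observe(); R=np.array(s["tool_rot"]); p=np.array(s["position"])
lag,r=float(sys.argv[1]),.065
for arm in map(float,sys.argv[2:]):
    a=np.radians(arm); w=T+r*np.array([np.cos(a),np.sin(a)])+lag*np.array([-np.sin(a),np.cos(a)])
    d=R.T@np.array([*(w-p[:2]),.095-p[2]]); y=np.array([-np.sin(a),np.cos(a)])
    cur=np.degrees(np.arctan2(R[1,1],R[0,1])); t=-(np.degrees(np.arctan2(y[1],y[0]))-cur); t=(t+180)%360-180
    print(arm,(d/.5).round(3),round(t/180,4))
print(p,s["ft_force"],s["time_s"])
E
python3 plan.py .0215 -89.4 -95 -101 -107 -113 -119 -125 -131 -137 -143
```

```text
time_s: 1.1
position: [0.599, -0.0197, 0.0942]
tool_rot: [[-0.0, 1.0, -0.003], [1.0, 0.0, 0.001], [0.001, -0.003, -1.0]]
ft_force: [0.1, 0.6, 0.0]
grip_width: 0.0002
gripper_force: 0.0
-89.4 [-0.    -0.034 -0.002] -0.0033
-95.0 [-0.004 -0.047 -0.002] 0.0278
-101.0 [-0.006 -0.061 -0.002] 0.0611
-107.0 [-0.008 -0.076 -0.001] 0.0945
-113.0 [-0.007 -0.09  -0.001] 0.1278
-119.0 [-0.005 -0.104 -0.001] 0.1611
-125.0 [-0.002 -0.118 -0.001] 0.1945
-131.0 [ 0.003 -0.132 -0.001] 0.2278
-137.0 [ 0.009 -0.145 -0.001] 0.2611
-143.0 [ 0.017 -0.157 -0.001] 0.2945
[ 0.5990259  -0.01965879  0.09415241] [0.0741036  0.63037302 0.00803547] 1.1
```

```bash
python3 -m handwheel '[[[0,-0.02,0],[0,0,0]],[[0,-0.034,0],[0,0,0]],[[-0.002,-0.04,0],[0,0,0.014]],[[-0.004,-0.047,0],[0,0,0.028]],[[-0.006,-0.061,0],[0,0,0.061]],[[-0.008,-0.076,0],[0,0,0.0945]],[[-0.007,-0.09,0],[0,0,0.128]],[[-0.005,-0.104,0],[0,0,0.161]],[[-0.002,-0.118,0],[0,0,0.1945]],[[-0.002,-0.118,0],[0,0,0.1945]]]'
python3 - <<'E'
from h import *
im=[]
for n in("scene","side"):
    i,d,p=grab(n);im.append(i); np.savez(f"{n}1.npz",im=i,d=d,**{k:np.array(p[k]) for k in"KRt"})
a=cv2.resize(im[0][170:330,220:420],None,fx=2,fy=2);b=cv2.resize(im[1][170:330,220:420],None,fx=2,fy=2)
cv2.imwrite("pics/m1.png",np.hstack([a,b])[...,::-1])
E
```

```text
time_s: 2.1
position: [0.5408, -0.021, 0.0965]
tool_rot: [[0.575, 0.818, 0.001], [0.818, -0.575, -0.0], [0.001, 0.001, -1.0]]
ft_force: [-1.1, -0.3, -0.5]
grip_width: 0.0004
gripper_force: 0.0
```

View pics/m1.png

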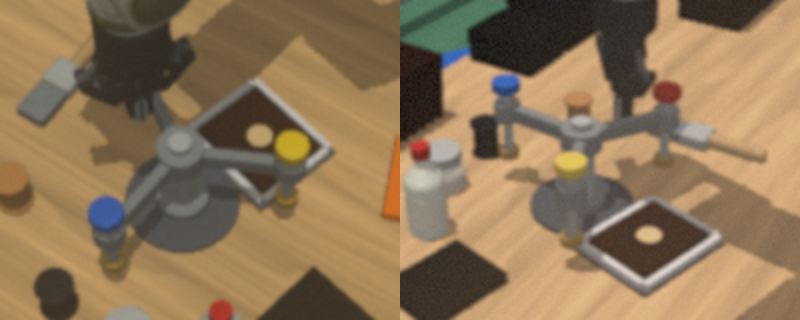

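The turret has turned about 33° clockwise with the arm. The disc is now fully visible at scene ~(350,237) and side ~(345,287).

```bash
cat > ang.py <<'E'
import sys; from h import *
def btn(P,g):
    o={}
    for c,(a,b) in g.items():
        r=[]
        for n,uv in(("scene",a),("side",b)):
            if uv is not None: r.append(ray(P[n],blob(P[n]["im"],c,uv,14,100)[0]))
        o[c]=tri(*r)
    return o
T=np.array([.5596,.0450])
def show(o):
    for c,(x,e) in o.items():
        v=x[:2]-T; off={"red":0,"blue":-120,"yellow":120}[c]
        print(c,x.round(4),round(e,4),"r",np.linalg.norm(v).round(4),"red angle",((np.degrees(np.arctan2(v[1],v[0]))+off)%360).round(2))
E
python3 - <<'E'
from ang import *
P={n:dict(np.load(f"{n}1.npz")) for n in("scene","side")}
show(btn(P,{"yellow":((366,243),(305,252)),"blue":((273,276),(273,212))}))
c=[]
for n,uv in(("scene",(350,238)),("side",(345,287))):
    v=cv2.cvtColor(P[n]["im"],cv2.COLOR_RGB2HSV)[...,2]; m=(v>110).astype(np.uint8)
    w=np.zeros_like(m);cv2.circle(w,uv,10,1,-1);m&=w
    k,l,s,cc=cv2.connectedComponentsWithStats(m);k=1+np.argmax(s[1:,4]);print(n,cc[k],s[k]);c.append(cc[k])
x,e=tri(ray(P["scene"],c[0]),ray(P["side"],c[1]));v=x[:2]-T
print(x,e,np.linalg.norm(v),np.degrees(np.arctan2(v[1],v[0])))
E
python3 plan.py .0215 -125 -131 -137 -143 -149 -155 -161 -167 -173 -179 -184 -188
```

```text
yellow [0.5074 0.1474 0.1359] 0.0002 r 0.1149 red angle 237.0
blue [0.6742 0.0388 0.1358] 0.0008 r 0.1148 red angle 236.92
scene [350.58108108 237.7972973 ] [343 232  18  13 148]
side [344.03603604 286.91891892] [337 282  15  10 111]
[0.44733033 0.07774203 0.02043426] 0.0010848847651785394 0.11694665059425068 163.74134207807282
-125.0 [-0.001 -0.003  0.002] 0.0008
-131.0 [-0.005 -0.016  0.002] 0.0342
-137.0 [-0.007 -0.031  0.002] 0.0675
-143.0 [-0.008 -0.045  0.002] 0.1008
-149.0 [-0.007 -0.059  0.002] 0.1342
-155.0 [-0.005 -0.073  0.002] 0.1675
-161.0 [-0.001 -0.087  0.002] 0.2008
-167.0 [ 0.004 -0.101  0.002] 0.2342
-173.0 [ 0.011 -0.113  0.002] 0.2675
-179.0 [ 0.018 -0.125  0.002] 0.3008
-184.0 [ 0.026 -0.135  0.002] 0.3286
-188.0 [ 0.032 -0.142  0.002] 0.3508
[ 0.54121863 -0.02096357  0.09608087] [ 0.35013495 -0.50901145 -0.53766762] 2.2
```

```bash
python3 -m handwheel '[[[-0.005,-0.016,0.002],[0,0,0.034]],[[-0.007,-0.031,0.002],[0,0,0.0675]],[[-0.008,-0.045,0.002],[0,0,0.101]],[[-0.007,-0.059,0.002],[0,0,0.134]],[[-0.005,-0.073,0.002],[0,0,0.1675]],[[-0.001,-0.087,0.002],[0,0,0.201]],[[0.004,-0.101,0.002],[0,0,0.234]],[[0.011,-0.113,0.002],[0,0,0.2675]],[[0.018,-0.125,0.002],[0,0,0.301]],[[0.018,-0.125,0.002],[0,0,0.301]]]'
python3 plan.py .0215 -179 -183 -186 -189 -191 -193 -194.5 -196 -197 -198 -199
python3 - <<'E'
from h import *
im=[]
for n in("scene","side"):
    i,d,p=grab(n);im.append(i); np.savez(f"{n}2.npz",im=i,d=d,**{k:np.array(p[k]) for k in"KRt"})
a=cv2.resize(im[0][170:330,220:420],None,fx=2,fy=2);b=cv2.resize(im[1][170:330,220:420],None,fx=2,fy=2)
cv2.imwrite("pics/m2.png",np.hstack([a,b])[...,::-1])
E
```

```text
time_s: 3.2
position: [0.495, 0.0227, 0.0947]
tool_rot: [[1.0, 0.016, 0.0], [0.016, -1.0, 0.0], [0.0, -0.0, -1.0]]
ft_force: [1.2, -0.2, 0.5]
grip_width: 0.0003
gripper_force: 0.0
-179.0 [ 0.     0.001 -0.001] -0.0005
-183.0 [-0.003 -0.009 -0.001] 0.0217
-186.0 [-0.004 -0.015 -0.001] 0.0384
-189.0 [-0.006 -0.023 -0.001] 0.0551
-191.0 [-0.006 -0.027 -0.001] 0.0662
-193.0 [-0.007 -0.032 -0.001] 0.0773
-194.5 [-0.007 -0.036 -0.001] 0.0856
-196.0 [-0.007 -0.039 -0.001] 0.094
-197.0 [-0.007 -0.042 -0.001] 0.0995
-198.0 [-0.007 -0.044 -0.001] 0.1051
-199.0 [-0.007 -0.046 -0.001] 0.1106
[0.49497837 0.02269988 0.09466369] [ 1.2154932  -0.22910296  0.4511497 ] 3.2
```

View pics/m2.png

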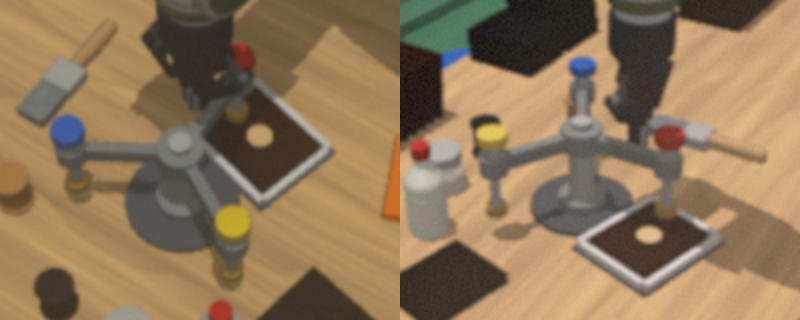

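Red is now over the pocket's near edge. In the scene picture, blue is at (254,235) and yellow at (336,281), both clear. Next I approach, stopping slightly short.

```bash
python3 - <<'E'
from ang import *
P={n:dict(np.load(f"{n}2.npz")) for n in("scene","side")}
show(btn(P,{"yellow":((336,281),(266,239)),"blue":((254,235),(311,204))}))
E
python3 -m handwheel '[[[-0.003,-0.009,-0.001],[0,0,0.022]],[[-0.004,-0.015,-0.001],[0,0,0.038]],[[-0.006,-0.023,-0.001],[0,0,0.055]],[[-0.006,-0.027,-0.001],[0,0,0.066]],[[-0.007,-0.032,-0.001],[0,0,0.077]],[[-0.007,-0.034,-0.001],[0,0,0.081]],[[-0.007,-0.036,-0.001],[0,0,0.0856]],[[-0.007,-0.036,-0.001],[0,0,0.0856]],[[-0.007,-0.036,-0.001],[0,0,0.0856]]]'
cat > chk.py <<'E'
from ang import *
P={}
for n in("scene","side"):
    i,d,p=grab(n);P[n]={"im":i,**{k:np.array(p[k]) for k in"KRt"}}
g=np.radians
def px(n,ang):
    a=g(ang);X=np.array([*(T+.1147*np.array([np.cos(a),np.sin(a)])),.1362]);q=P[n]["K"]@(P[n]["R"]@X+P[n]["t"]);return q[:2]/q[2]
G=165
show(btn(P,{"yellow":(px("scene",G-120),px("side",G-120)),"blue":(px("scene",G+120),px("side",G+120))}))
try: show(btn(P,{"red":(px("scene",G),px("side",G))}))
except Exception as e: print("red",e)
E
python3 chk.py; python3 plan.py .0215 -194.5 -195 -196 -197 -198 -199
```

```text
yellow [0.615  0.147  0.1368] 0.0018 r 0.116 red angle 181.49
blue [ 0.6203 -0.0529  0.1363] 0.0015 r 0.1152 red angle 181.78
time_s: 4.2
position: [0.4913, 0.04, 0.0948]
tool_rot: [[0.968, -0.251, -0.0], [-0.251, -0.968, -0.0], [-0.0, 0.0, -1.0]]
ft_force: [0.9, -3.2, -0.4]
grip_width: 0.0001
gripper_force: 1.7
yellow [0.6376 0.13   0.1359] 0.0012 r 0.1154 red angle 167.43
blue [ 0.5965 -0.0626  0.1383] 0.0054 r 0.1138 red angle 168.91
red [0.4472 0.0707 0.1361] 0.0015 r 0.1153 red angle 167.13
-194.5 [-0.    -0.001 -0.   ] -0.0003
-195.0 [-0.001 -0.002 -0.   ] 0.0024
-196.0 [-0.001 -0.004 -0.   ] 0.008
-197.0 [-0.002 -0.007 -0.   ] 0.0135
-198.0 [-0.003 -0.009 -0.   ] 0.0191
-199.0 [-0.003 -0.011 -0.   ] 0.0247
[0.49126546 0.040049   0.09478643] [ 0.12531365 -3.41848387 -0.55503888] 4.3
```

```bash
python3 -m handwheel '[[[-0.001,-0.003,0],[0,0,0.005]],[[-0.001,-0.005,0],[0,0,0.01]],[[-0.002,-0.007,0],[0,0,0.0145]],[[-0.003,-0.008,0],[0,0,0.018]],[[-0.003,-0.009,0],[0,0,0.019]],[[-0.003,-0.009,0],[0,0,0.019]],[[-0.003,-0.009,0],[0,0,0.019]]]'
python3 chk.py
```

```text
time_s: 5.0
position: [0.491, 0.045, 0.0949]
tool_rot: [[0.951, -0.309, 0.0], [-0.309, -0.951, 0.0], [0.0, -0.0, -1.0]]
ft_force: [1.4, -3.6, -0.6]
grip_width: -0.0004
gripper_force: 1.1
yellow [0.6431 0.1241 0.1357] 0.0002 r 0.115 red angle 163.43
blue [ 0.5912 -0.0617  0.1408] 0.0099 r 0.1113 red angle 166.48
red [0.4494 0.0786 0.1356] 0.0017 r 0.1152 red angle 163.05
```

Back off and re-measure unobstructed.

```bash
python3 -m handwheel '[[[0,0.02,0],[0,0,0]],[[0,0.04,0],[0,0,0]],[[0,0.04,-0.06],[0,0,0]],[[0,0.04,-0.13],[0,0,0]],[[0,0.04,-0.2],[0,0,0]],[[0,0.1,-0.25],[0,0,0]],[[0,0.18,-0.3],[0,0,0]],[[0,0.26,-0.3],[0,0,0]],[[0,0.32,-0.3],[0,0,0]],[[0,0.32,-0.3],[0,0,0]]]'
cat >> chk.py <<'E'
a=cv2.resize(P["scene"]["im"][170:330,220:420],None,fx=2,fy=2);b=cv2.resize(P["side"]["im"][170:330,220:420],None,fx=2,fy=2)
import sys
if len(sys.argv)>1:cv2.imwrite(sys.argv[1],np.hstack([a,b])[...,::-1])
E
python3 chk.py pics/m3.png; python3 chk.py|tail -3
```

```text
time_s: 6.1
position: [0.4402, -0.1102, 0.2449]
tool_rot: [[0.95, -0.313, -0.0], [-0.313, -0.95, -0.0], [0.0, 0.0, -1.0]]
ft_force: [0.7, -1.5, -0.7]
grip_width: 0.0001
gripper_force: 0.0
yellow [0.6432 0.1242 0.1355] 0.0008 r 0.1152 red angle 163.46
blue [ 0.5862 -0.0676  0.1366] 0.0018 r 0.1157 red angle 163.3
red [0.4496 0.0779 0.1355] 0.0001 r 0.1148 red angle 163.33
yellow [0.6433 0.1243 0.136 ] 0.0007 r 0.1154 red angle 163.45
blue [ 0.5861 -0.0676  0.1365] 0.002 r 0.1157 red angle 163.25
red [0.4497 0.0781 0.1356] 0.0001 r 0.1148 red angle 163.23
```

View pics/m3.png

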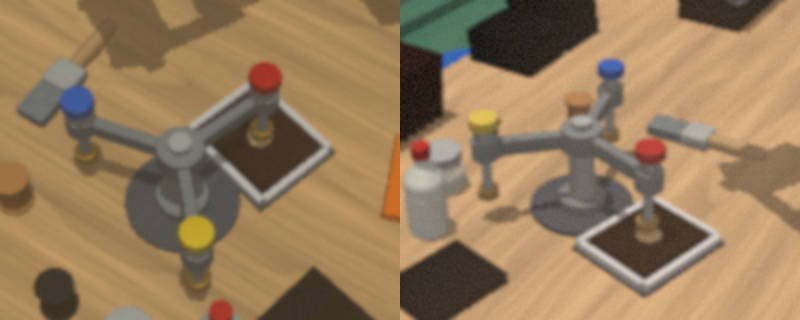

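The red die sits over the disc, and no pale part shows to either side. The turret's red angle is 163.35° against the disc's 163.74°, about 0.8 mm off, so it stays. Next I move above the button at (0.4496, 0.078).

```bash
python3 -m handwheel '[[[-0.025,-0.09,0],[0,0,0]],[[-0.05,-0.18,0],[0,0,0]],[[-0.075,-0.27,0],[0,0,0]],[[-0.1,-0.363,0],[0,0,0]],[[-0.1,-0.363,0],[0,0,0]],[[-0.1,-0.363,0.05],[0,0,0]],[[-0.1,-0.363,0.1],[0,0,0]],[[-0.1,-0.363,0.15],[0,0,0]],[[-0.1,-0.363,0.17],[0,0,0]],[[-0.1,-0.363,0.17],[0,0,0]]]'
python3 chk.py
```

```text
time_s: 7.3
position: [0.4495, 0.081, 0.1591]
tool_rot: [[0.951, -0.309, -0.002], [-0.309, -0.951, 0.0], [-0.002, 0.001, -1.0]]
ft_force: [-0.4, 0.3, -0.2]
grip_width: 0.0003
gripper_force: 0.0
yellow [0.6433 0.1242 0.136 ] 0.0004 r 0.1152 red angle 163.4
blue [ 0.5897 -0.0638  0.1435] 0.0024 r 0.1129 red angle 165.47
red [0.4506 0.0778 0.1337] 0.0018 r 0.1138 red angle 163.26
```

```bash
python3 -m handwheel '[[[0.002,0.006,0],[0,0,0]],[[0.002,0.006,0.01],[0,0,0]],[[0.002,0.006,0.02],[0,0,0]],[[0.002,0.006,0.03],[0,0,0]],[[0.002,0.006,0.036],[0,0,0]],[[0.002,0.006,0.042],[0,0,0]],[[0.002,0.006,0.048],[0,0,0]],[[0.002,0.006,0.048],[0,0,0]]]'; python3 -c "
from rig import observe;s=observe();print(s['position'],s['ft_force'])"
```

```text
time_s: 8.2
position: [0.4499, 0.0777, 0.1355]
tool_rot: [[0.951, -0.309, -0.0], [-0.309, -0.951, 0.0], [-0.0, 0.0, -1.0]]
ft_force: [-0.7, -0.8, 0.3]
grip_width: -0.0001
gripper_force: 0.6
[0.44989297 0.07766952 0.13553044] [-0.69676983 -0.81673548  0.32853094]
```

```bash
python3 -m handwheel '[[[0,0,0.003],[0,0,0]],[[0,0,0.006],[0,0,0]],[[0,0,0.008],[0,0,0]],[[0,0,0.009],[0,0,0]],[[0,0,0.009],[0,0,0]]]'
```

```text
time_s: 8.7
position: [0.45, 0.0777, 0.1313]
tool_rot: [[0.951, -0.309, -0.0], [-0.309, -0.951, 0.0], [-0.0, -0.0, -1.0]]
ft_force: [-1.0, 0.7, 2.6]
grip_width: 0.0
gripper_force: 0.8
```

```bash
python3 -m handwheel '[[[0,0,0.001],[0,0,0]],[[0,0,0.002],[0,0,0]]]'
```

```text
time_s: 8.9
position: [0.4502, 0.0777, 0.131]
tool_rot: [[0.951, -0.309, 0.001], [-0.309, -0.951, -0.0], [0.001, -0.0, -1.0]]
ft_force: [-4.6, 0.7, 13.4]
grip_width: 0.0
gripper_force: 7.1
```

```bash
python3 -m handwheel '[[[0,0,-0.001],[0,0,0]],[[0,0,-0.001],[0,0,0]],[[0,0,-0.001],[0,0,0]]]'
```

```text
time_s: 9.2
position: [0.4501, 0.0777, 0.131]
tool_rot: [[0.951, -0.309, 0.0], [-0.309, -0.951, -0.0], [0.0, -0.0, -1.0]]
ft_force: [-2.9, 0.9, 5.3]
grip_width: -0.0003
gripper_force: 2.8
```

```bash
python3 -m handwheel '[[[0,0,0.0004],[0,0,0]],[[0,0,0.0004],[0,0,0]],[[0,0,-0.006],[0,0,0]],[[0,0,-0.02],[0,0,0]],[[0,0,-0.04],[0,0,0]],[[0,0,-0.1],[0,0,0]],[[0,0,-0.19],[0,0,0]],[[0,0.1,-0.22],[0,0,0]],[[0,0.2,-0.22],[0,0,0]],[[0,0.3,-0.22],[0,0,0]]]'
python3 -m handwheel '[[[0,0.06,0],[0,0,0]],[[0,0.06,0],[0,0,0]],[[0,0.06,0],[0,0,0]],[[0,0.06,0],[0,0,0]]]'
python3 chk.py pics/m4.png
```

```text
time_s: 10.2
position: [0.4036, -0.0641, 0.2421]
tool_rot: [[0.951, -0.308, 0.002], [-0.308, -0.951, -0.001], [0.002, 0.0, -1.0]]
ft_force: [1.0, -0.4, -1.2]
grip_width: 0.0001
gripper_force: 0.0
time_s: 10.6
position: [0.3952, -0.0908, 0.2411]
tool_rot: [[0.951, -0.309, 0.0], [-0.309, -0.951, 0.0], [0.0, -0.0, -1.0]]
ft_force: [-1.0, 0.7, 0.6]
grip_width: 0.0003
gripper_force: 0.0
yellow [0.6432 0.1242 0.136 ] 0.0003 r 0.1151 red angle 163.43
blue [ 0.5861 -0.0676  0.1368] 0.0019 r 0.1157 red angle 163.27
red [0.4497 0.078  0.1357] 0.0002 r 0.1148 red angle 163.28
```

View pics/m4.png

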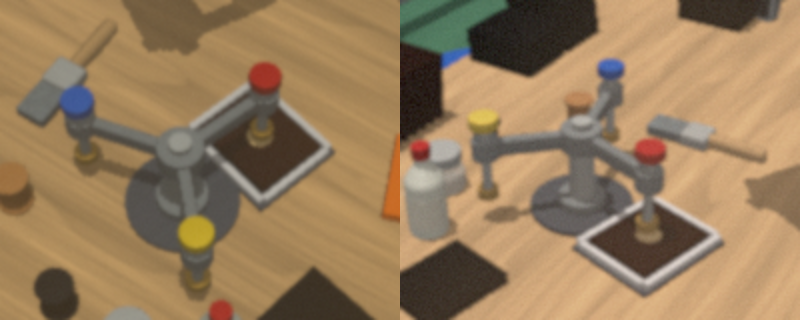

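The red button is back up at its earlier height, the turret hasn't moved and the arm is clear.

```bash
python3 -c "from rig import close_job;print(close_job())"
```

```text
the job is handed in; nothing more can be done
None
```

I turned the turret until the red die was about 1 mm from the disc's centre line, pressed it for about 0.6 s (mostly 5–8 N, with a brief 13 N peak, above the 5–10 N given) and let it spring back; the arm is clear and the job is handed in.

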